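# Snap the long cell into the lamp's empty battery cradle

## Task

Load the long battery cell into the empty cradle: set it in nose-down with its stud against the spring contact and its plain end resting up on top of the two-pronged catch, and let go of it. Then press the plain end down until it drops home under the catch and stays held, lying straight in the cradle. Leave the short cell, the cell in the other cradle and everything else on the table where they are.

Things in the scene. Friction and masses are not known exactly. Their poses are not given: they have to be found in the camera images.
- cell: the long cell, a loose grey cylinder lying on the table, 34 mm diameter and 120 mm long, with a brass stud (14 mm diameter, 10 mm long) in the middle of its +x end; origin on its axis at the middle of the 120 mm body; x along its axis toward the stud; it can roll, so its y and z axes may point anywhere round the axis; about 0.18 to 0.37 kg
- cell_stud (a point): tip of the long cell's stud, on the axis, 70 mm from the origin
- cell_tail (a point): centre of the long cell's plain flat end, 60 mm from the origin
- cradle_a: the empty black cradle, fixed; sizes in mm in its frame: x along the bay toward the spring contact, z up, origin on the table. Base 207 x 64 x 12 (x -112 to 95). End wall x 86 to 95, 64 high. Fixed contact: face at x -65 looking to +x, on a 54 high pedestal (x -67 to -110) with side cheeks and a back plate to z 79 (x -110 to -70)
- bay_a (a point): where the held cell's origin comes to lie (cradle x -5, y 0, z 42 mm, cell x axis along cradle x): plain end on the fixed face, spring contact pushed in 6 mm. Two 45-degree vee saddles (cradle x -63 to -40 and 20 to 54 mm, about 54 mm wide, lips at z 42) carry it; open between them down to the 12 mm base
- catch_a_tip (a point): tip of the empty cradle's steel catch, midway between its two prongs (each y 10 to 20 mm off the middle, underside z 57 mm), which stick out 5 mm over the bay; their tops rise at 68 degrees from z 58 mm at the tip to z 71 at the fixed face (x -65). Between the prongs the fixed contact stands on as a post 15 mm wide, face at x -65, up to z 76 mm
- spring_a (a joint): travel of the empty cradle's spring contact toward +x of the cradle, m: 0 out (disc face at cradle x +59 mm), 0.014 fully in; it pushes back with 4 N at 0 and 7 N at 0.006
- spring_face_a (a point): middle of the disc face of the empty cradle's spring contact (moves with it)
- catch_a (a joint): how far the catch is pushed back toward cradle -x, m: 0 sprung out over the bay, 0.010 fully back; spring 4.2 N at 0, 5.7 N at 0.005. Prongs, saddles and fixed contact are smooth. A cell end pressed down on the prongs (about 5 to 15 N) pushes it back, passes, and it snaps out over the end; the cell's own weight does not get past it
- cradle_b: the other cradle, of the same shape, already loaded; fixed, 207 x 64 mm, 79 mm high, same frame as the empty one
- loaded_cell: the cell held in the other cradle, same size and frame as the long cell
- short_cell: a loose cell of the wrong length lying on the table, 34 mm diameter, 80 mm long plus a 10 mm stud at its +x end; origin on its axis at mid-body; cannot be held by the cradle
- bolt: loose steel machine bolt lying on the table, 99 mm long along its x axis, 22 mm thick; origin under its middle
- wrench: loose adjustable wrench lying flat, about 265 mm long along x (from x -115 to +150 mm), 16 mm high; origin on the table under it
- hammer: loose hammer with a wooden handle lying on the table, about 0.3 m long along x; origin under it
- square: loose flat aluminium try square, legs 200 mm (along +x) and 120 mm (along +y), 5 mm thick; origin at its corner
- tape: loose roll of tape lying flat, 80 mm across, 22 mm high; origin under its centre
- brush: loose wooden-handled brush lying on the table, about 0.2 m long along x; origin under it
- pot: loose open steel cup, 72 mm across, 55 mm high; origin under its centre
Mind the look-alikes: they are no part of the job. What is shaped like the loaded_cell but blue or brown is not meant.

How it is judged:
On the way:
1. The long cell rests in the empty cradle with its stud pressing the spring contact in and its plain end up on top of the catch, let go of by the fingers (value of joint spring_a above 0.002 m and distance between cell_stud and spring_face_a below 0.013 m and z of cell_tail in the frame of cradle_a between 0.068 and 0.105 m and horizontal distance between cell_tail and cell_stud above 0.11 m and y of cell_tail in the frame of cradle_a between -0.012 and 0.012 m and contact force between the fingers and cell below 0.1 N and linear speed of cell below 0.03 m/s), for 0.2 s.
At the end, for the whole second after the job is handed in: The long cell rests in the empty cradle within 4 mm and 0.06 rad of its held position, stud against the spring contact (pushed in over 2 mm), catch out over its plain end (within 2 mm). The loaded cell is within 6 mm, the short cell within 30 mm of its start (x of cell in the frame of cradle_a between -0.008 and -0.002 m and y of cell in the frame of cradle_a between -0.004 and 0.004 m and z of cell in the frame of cradle_a between 0.038 and 0.046 m and angle between the x axis of cell and the x axis of cradle_a, either way round below 0.06 rad and distance between cell_stud and spring_face_a below 0.006 m and value of joint spring_a above 0.002 m and value of joint catch_a below 0.002 m and linear speed of cell below 0.02 m/s and distance between loaded_cell and cradle_b below 0.05 m and distance of loaded_cell from where it was at the start of the episode below 0.006 m and distance of short_cell from where it was at the start of the episode below 0.03 m); the robot touches nothing.
It fails at once if The cell in the other cradle is moved by over 10 mm (distance of loaded_cell from where it was at the start of the episode above 0.01 m).
It fails at once if The short cell is moved by over 30 mm (distance of short_cell from where it was at the start of the episode above 0.03 m).
It fails at once if One of the bolt, wrench, hammer, square, tape, brush and pot is moved by over 30 mm (distance of any of bolt, wrench, hammer, square, tape, brush, pot from where it was at the start of the episode above 0.03 m).
It also fails if it takes over 51 s, if anything falls off the work surface, if the arm or the gripper's body presses on something with over 40 N, if the wrist force passes 120 N, or if a joint passes its speed limit or range.

## Robot

A 6-joint arm with a two-finger parallel gripper is mounted at the origin on the work surface. World frame = base frame: x ahead of the robot, y to its left, z up, the work surface at z = 0. Lengths are in m, angles in rad, forces in N, time in s.
With the tool pointing down it reaches from about 0.3 to 0.85 m from the base axis. Payload 4.2 kg.
Tool frame: the origin (TCP) lies midway between the tips of the shut fingers; the grasp point (between the pads) lies bot.tcp_to_grasp behind it (bot.tcp_to_grasp is the distance from the TCP to the grasp point, in m); x points along the fingers, y is the direction in which the jaws open and shut, and the axes are right-handed (so a half turn about x gives the same grasp; the last joint's range is limited). The gripper opens to 91 mm and grips with 3 to 60 N. Pads are 32 mm wide; open, the fingers measure 118 mm over their backs; the gripper's body (76 mm by 178 mm) begins 60 mm behind the grasp point.
Start: joints at [-1.33, 0.32, 1.565, -0, 1.257, -0.02], TCP at [0.148, -0.556, 0.214] pointing down, gripper open.
Joint ranges: [-3.11, 3.11], [-0.84, 2.01], [0.21, 2.61], [-1.34, 4.49], [0.05, 2.63], [-2.56, 2.56]. Speed limits (rad/s): [2.57, 2.57, 3.14, 3.14, 3.14, 3.14].

## Interface

Orientations are given as [roll, pitch, yaw] about the fixed x, y, z axes, in that order (R = Rz(yaw) Ry(pitch) Rx(roll)).
In Python, from workcell import bot gives the robot as it stands.
- The arm moves only by the shell command python3 -m handwheel 'ROWS' [FORCE]. ROWS is JSON, a list of rows, each a list of 3 entries, a list of its own where there are three numbers: the turn, a rotation vector about the tool's x, y, z in degrees, then the shift along the tool's x, y, z in mm, then the closure in counts, from 0 (fully open) to 255 (shut). In form: [[[rx, ry, rz], [x, y, z], gripper], ...]. A call has 1 to 20 rows; each row is the pose to reach, as a shift and turn from the pose commanded when the call began, along the tool's axes at that moment; what a row does not reach only later rows make up. A row lasts 1/10 s, in which the tool goes at most 50 mm and 8.59 degrees, less where a joint would pass 70% of its speed; a pose out of reach is approached as far as the arm can. A call with a gripper value outside its range is refused whole. The fingers move at their own pace and stop on an object; FORCE is the grip in N (left out, the last holds). Time passes only in rows, so rows that repeat a pose let the fingers close. It gives the time, the measured TCP pose, the force and the opening at its end, in the units of the state.
- bot.sense(): the state, without advancing time (a new reading comes with each control period).
- bot.grab_frame(name): name is "side" or "top"; returns the picture (480x640x3 uint8, blue, green, red); there is no depth.
- bot.camera_info(name): a dict with "fx", "fy", "cx", "cy" (pixels), "eye" and "rotation" of the camera in the world. Camera axes: x right, y down, z forward; pixel columns grow to the right and rows downward; lengths in m; the calibration is good to about 2 mm. A picture is of the moment at which its call begins. camera_info takes no time and is no camera call.
- bot.close_job(): hands the job in, once; it reports no verdict.
Trained networks look in the newest picture that a camera, given by its name, has taken for a name from the list of things; names that differ only in an ending like _2 or _b are one class to them, and where a whole thing is asked for, a point or a joint stands for the part that bears it (a point fixed in the world has none). Each returns a list of dicts, best first, with "score" (0 to 1); they miss things now and then, are a little off and sometimes report something else, mostly with a low value. They report only what shows in the picture. A call takes as long as a camera call. They do not tell look-alikes from the thing itself.
- bot.look_for(thing, camera): "extent" ([left, top, width, height] in pixels, round what is visible of it).
- bot.cut_out(thing, camera): "pixels" (480x640 bool, what is visible of it) and "extent" ([left, top, width, height] in pixels, round what is visible of it).
The state is a dict: "time_s": time; "joint_pos": joint angles; "dq": joint speeds; "joint_torque": joint torques, N m; "position": TCP position; "orientation": TCP orientation; "wrist_force": force on the tool from outside, world axes, zero at the start; "moment": the same for the moment, N m; "finger_gap": finger opening in m.
Only numpy, scipy, OpenCV 4.12 (cv2) and the standard library are available. Lean on these libraries where they do the work, as an engineer would, in place of code of your own. Each camera call takes 0.05 s, during which the arm holds its last target.

## Working session

There is one attempt and no reset: what is moved stays moved. The work goes in short steps, Python scripts to look and compute and a shell command to move; the robot and the scene stay as the last step left them, time stands still between calls to the robot, and variables do not carry over. Pictures are saved under pics/ and viewed, and the job is handed in when it is done.

```bash
mkdir -p pics; ls; python3 - <<'E'
from workcell import bot
import cv2
s=bot.sense();print(s, bot.tcp_to_grasp)
for n in("side","top"):
    cv2.imwrite(f"pics/{n}0.png",bot.grab_frame(n)); print(n,bot.camera_info(n))
    for t in("cell","cradle_a","short_cell"):
        for d in bot.look_for(t,n): print(t,d)
E
```

```text
pics
{'time_s': 0.0, 'joint_pos': array([-1.33003725e+00,  3.20272881e-01,  1.56568030e+00, -3.17017424e-05,
        1.25737559e+00, -1.99877510e-02]), 'dq': array([ 0.0008278 ,  0.00030601, -0.00055263,  0.00053148,  0.00108052,
       -0.00148551]), 'joint_torque': array([-1.66801696e-03, -4.12461340e+01, -2.31972367e+01,  7.24855391e-02,
        4.56079119e-02, -1.58032190e-04]), 'position': array([ 0.14811399, -0.55507533,  0.2131307 ]), 'orientation': array([-1.57342503,  1.56905995,  1.82892425]), 'wrist_force': array([-0.44788978, -0.61942374, -0.01858989]), 'moment': array([-0.016015  , -0.00487682,  0.00715485]), 'finger_gap': 0.09124393220546127} 0.0188
side {'fx': 492.72919452475696, 'fy': 492.72919452475696, 'cx': 314.4521413335227, 'cy': 244.40279535712634, 'eye': array([ 0.31502218, -0.56756256,  0.82887617]), 'rotation': array([-2.42415998e+00, -2.09929929e-03, -2.66269556e-01])}
cell {'extent': [391.6, 257.9, 38.5, 44.5], 'score': 0.56}
cradle_a {'extent': [256.5, 168.8, 93.1, 41.0], 'score': 0.83}
cradle_a {'extent': [359.0, 371.9, 134.3, 92.1], 'score': 0.79}
cradle_a {'extent': [378.2, 405.2, 26.0, 30.4], 'score': 0.67}
cradle_a {'extent': [296.7, 274.7, 49.1, 23.3], 'score': 0.67}
short_cell {'extent': [299.3, 274.1, 44.2, 24.9], 'score': 0.91}
top {'fx': 455.12038431617106, 'fy': 455.12038431617106, 'cx': 316.8806274323671, 'cy': 245.80479722122072, 'eye': array([0.34820192, 0.02607977, 1.18923113]), 'rotation': array([-3.01063176,  0.01306674, -1.59211269])}
cell {'extent': [320.8, 162.3, 36.9, 37.9], 'score': 0.96}
cradle_a {'extent': [425.8, 169.6, 43.2, 88.0], 'score': 0.9}
cradle_a {'extent': [197.9, 197.9, 36.8, 85.0], 'score': 0.64}
cradle_a {'extent': [352.4, 130.4, 101.4, 34.9], 'score': 0.16}
short_cell {'extent': [318.9, 236.1, 28.3, 32.0], 'score': 0.59}
```

View pics/side0.png

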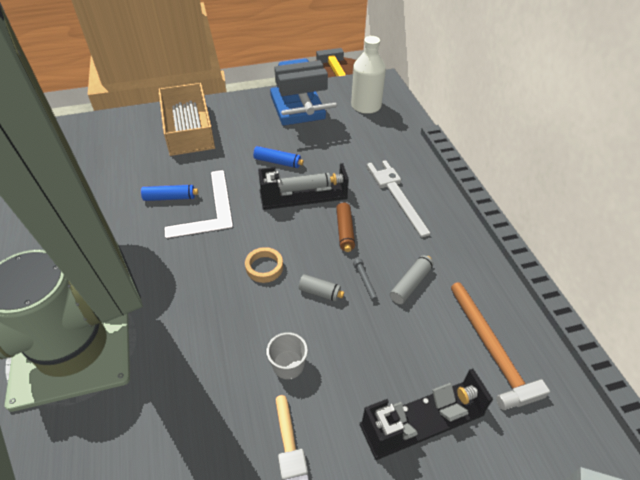

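View pics/top0.png

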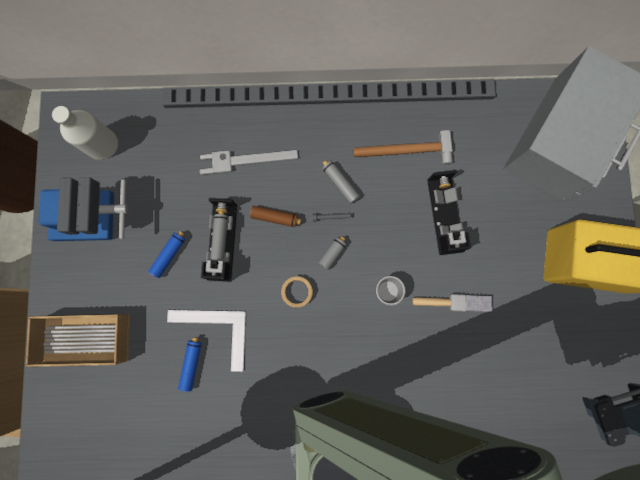

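Layout is clear: the grey long cell is at top-view (342,181) with its stud at (326,163), and the empty cradle is at (447,213) with its spring end up, at (445,180). I'll zoom in to get exact positions.

```bash
cat > h.py <<'E'
import numpy as np, cv2
from scipy.spatial.transform import Rotation as R
from workcell import bot
class Cam:
    def __init__(s,n):
        c=bot.camera_info(n); s.K=np.array([[c['fx'],0,c['cx']],[0,c['fy'],c['cy']],[0,0,1]])
        s.R=R.from_euler('xyz',c['rotation']).as_matrix(); s.e=c['eye']
    def proj(s,P):
        p=(np.atleast_2d(P)-s.e)@s.R@s.K.T; return p[:,:2]/p[:,2:]
    def at_z(s,uv,z):
        d=s.R@np.linalg.inv(s.K)@np.array([uv[0],uv[1],1.]); return s.e+d*(z-s.e[2])/d[2]
def crop(img,x,y,w,h,f,name):
    c=cv2.resize(img[y:y+h,x:x+w],None,fx=f,fy=f,interpolation=cv2.INTER_CUBIC)
    for i in range(0,w,10): cv2.putText(c,str(x+i) if i%20==0 else '',(i*f,8),0,.3,(0,255,255),1); cv2.line(c,(i*f,10),(i*f,14),(0,255,255),1)
    for i in range(0,h,10): cv2.putText(c,str(y+i) if i%20==0 else '',(0,i*f+4),0,.3,(0,255,255),1)
    cv2.imwrite(name,c)
E
python3 - <<'E'
from h import *
t=cv2.imread('pics/top0.png'); s=cv2.imread('pics/side0.png')
crop(t,415,160,70,100,6,'pics/t_cr.png'); crop(s,350,360,160,110,5,'pics/s_cr.png')
crop(t,310,150,60,60,8,'pics/t_ce.png'); crop(s,380,245,60,70,8,'pics/s_ce.png')
T=Cam('top');S=Cam('side')
for uv in [(326,163),(358,200)]: print(T.at_z(uv,.017))
print(S.at_z((430,259),.017), S.at_z((395,300),.017))
print(T.proj([[0.148,-.556,.214]]))
E
```

```text
[0.72455958 0.00910161 0.017     ]
[ 0.62188797 -0.07260505  0.017     ]
[0.73009502 0.01113313 0.017     ] [ 0.61924386 -0.06828309  0.017     ]
[[608.50267826 397.96011776]]
```

View pics/t_cr.png

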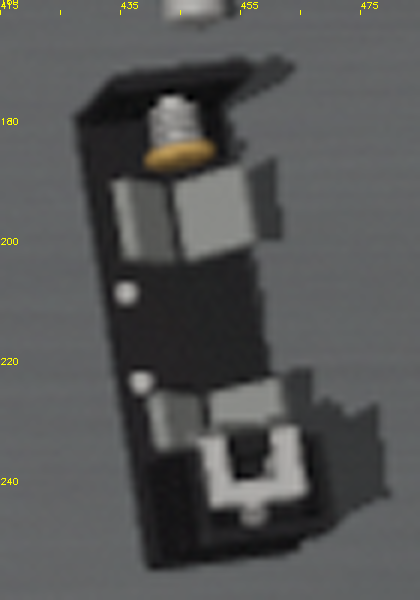

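View pics/s_cr.png

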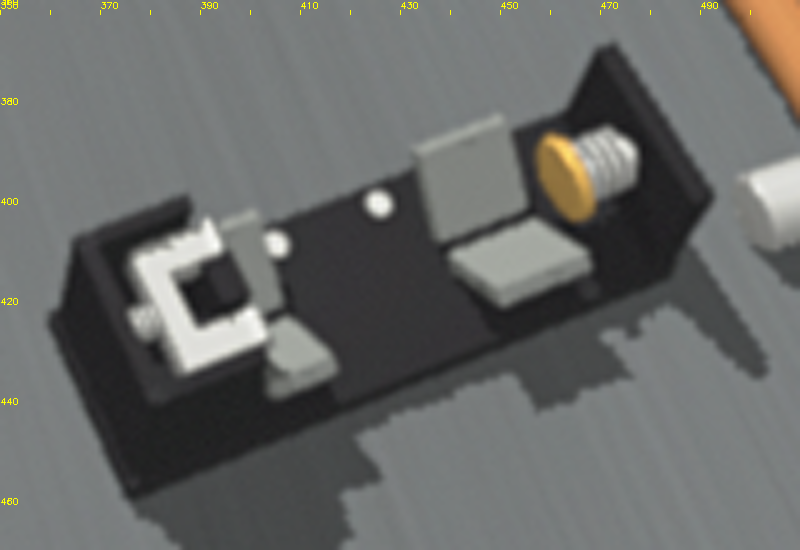

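View pics/t_ce.png

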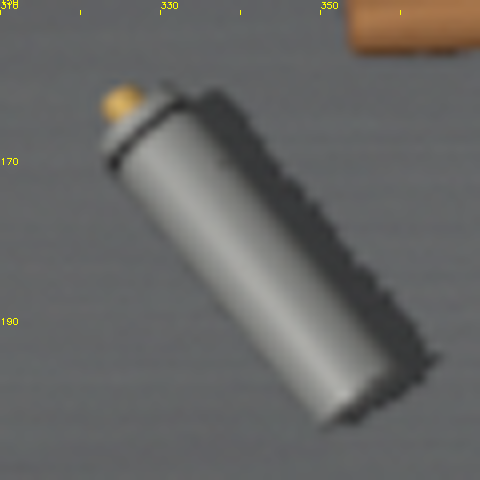

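View pics/s_ce.png

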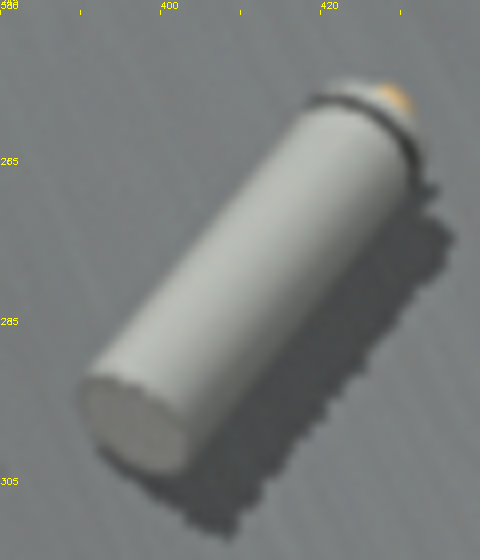

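```bash
cat > fit.py <<'E'
from h import *
from scipy.optimize import least_squares, minimize
T=Cam('top');S=Cam('side')
def c2w(p,L): 
    x,y,a=p; L=np.atleast_2d(L)/1000.; c,s=np.cos(a),np.sin(a)
    return np.c_[x+c*L[:,0]-s*L[:,1], y+s*L[:,0]+c*L[:,1], L[:,2]]
obs=[(S,472.4,368.4,95,32,64),(S,492.4,399,95,-32,64),(S,376.4,459.6,-112,-32,0),(S,463.4,395.6,59,0,42),(S,483.6,416,95,-32,0),
(T,440,255,-112,32,0),(T,428,179.7,95,32,0),(T,435,173,95,32,64),(T,456.7,170.3,95,-32,64),(T,445,185.8,59,0,42),
(T,455.3,187.5,54,-27,42),(T,458,200.3,20,-27,42),(T,433.7,190,54,27,42),(T,436.2,203.7,20,27,42)]
def res(p): return np.concatenate([c.proj(c2w(p,[[a,b,d]]))[0]-[u,v] for c,u,v,a,b,d in obs])
r=least_squares(res,[.6,-.25,0.1],loss='soft_l1'); p=r.x
print('cradle',p,np.degrees(p[2])); print(res(p).reshape(-1,2).round(1))
for sub,n in((T,'T'),(S,'S')):
    q=least_squares(lambda p:np.concatenate([c.proj(c2w(p,[[a,b,d]]))[0]-[u,v] for c,u,v,a,b,d in obs if c is sub]),p,loss='soft_l1').x; print(n,q)
ph=np.linspace(0,2*np.pi,40)
def hull(cam,q,f):
    x,y,a=q; u=np.array([np.cos(a),np.sin(a),0]);v=np.array([-u[1],u[0],0]);w=np.array([0,0,1.])
    out=[]
    for l0,l1,rr in((-60,60,17),(60,70,7)):
        P=[np.array([x,y,.017])+u*l/1000+rr/1000*(v*np.cos(t)+w*np.sin(t)) for l in(l0,l1) for t in ph]
        out.append(cv2.convexHull(((cam.proj(P)+.5)*f*16-8).astype(np.int32)))
    return out
def render(cam,q,f=4):
    m=np.zeros((480*f,640*f),np.uint8)
    for h in hull(cam,q,f): cv2.fillPoly(m,[h],255,shift=4)
    return cv2.resize(m,(640,480),interpolation=cv2.INTER_AREA)/255.
if __name__=='__main__':
    M={}
    for n in('top','side'):
        bot.grab_frame(n); d=bot.cut_out('cell',n)
        for e in d: print(n,e['extent'],e['score'],e['pixels'].sum())
        M[n]=[e for e in d if abs(e['extent'][0]-(322 if n=='top' else 392))<15][0]['pixels'].astype(float)
    np.savez('m.npz',**M)
    f=lambda q,names: sum(np.abs(render(dict(top=T,side=S)[n],q)-M[n]).sum() for n in names)
    for names in(('top',),('side',),('top','side')):
        o=minimize(f,[.672,-.03,.67],args=(names,),method='Nelder-Mead',options=dict(initial_simplex=[[.672,-.03,.67],[.678,-.03,.67],[.672,-.024,.67],[.672,-.03,.72]]))
        print(names,o.x,o.fun)
    q=o.x
    for n,c,b in(('top',T,(310,150,180,110)),('side',S,(350,245,160,225))):
        im=cv2.imread(f'pics/{n}0.png'); F=4; big=cv2.resize(im,None,fx=F,fy=F,interpolation=cv2.INTER_CUBIC)
        for h in hull(c,q,F): cv2.polylines(big,[(h/16).astype(np.int32)],True,(0,255,0),1)
        def box(x0,x1,y0,y1,z0,z1,col):
            P=[[x,y,z] for x in(x0,x1) for y in(y0,y1) for z in(z0,z1)]; uv=((c.proj(c2w(p,P))+.5)*F).astype(int)
            for i in range(8):
                for j in(1,2,4):
                    if not i&j: cv2.line(big,tuple(uv[i].tolist()),tuple(uv[i|j].tolist()),col,1)
        box(-112,95,-32,32,0,12,(0,255,255));box(86,95,-32,32,0,64,(255,255,0));box(-65,-60,-20,20,57,58,(0,0,255));box(20,54,-27,27,18,42,(255,0,255));box(-63,-40,-27,27,18,42,(255,0,255))
        x,y,w,h=[k*F for k in b]; cc=big[y:y+h,x:x+w]; k=min(800/w,600/h); cv2.imwrite(f'pics/ov_{n}.png',cc if k>=1 else cv2.resize(cc,None,fx=k,fy=k))
E
python3 fit.py
```

```text
cradle [ 0.58686001 -0.30078227  0.10538026] 6.037843875806081
[[-0.2 -1.9]
 [ 1.9  1.3]
 [-1.4  2.1]
 [-2.2  0.6]
 [ 0.4 -0. ]
 [-1.1  0.5]
 [-1.6 -0.4]
 [-2.9 -0.6]
 [ 0.4 -1.1]
 [-0.4  0.9]
 [ 0.  -0.2]
 [-0.5 -0.2]
 [ 0.8 -0.1]
 [ 0.5 -0.9]]
T [ 0.58622526 -0.30184719  0.11052647]
S [ 0.58788119 -0.29943529  0.09791114]
top [321.9, 163.8, 36.8, 35.2] 0.96 552
side [389.2, 256.5, 42.9, 45.4] 0.9 878
('top',) [ 0.67262865 -0.02745264  0.65064784] 76.27450980392157
('side',) [ 0.67138399 -0.02760979  0.64334273] 60.149019607843144
('top', 'side') [ 0.67232959 -0.02795055  0.64167187] 148.00392156862745
```

View pics/ov_top.png

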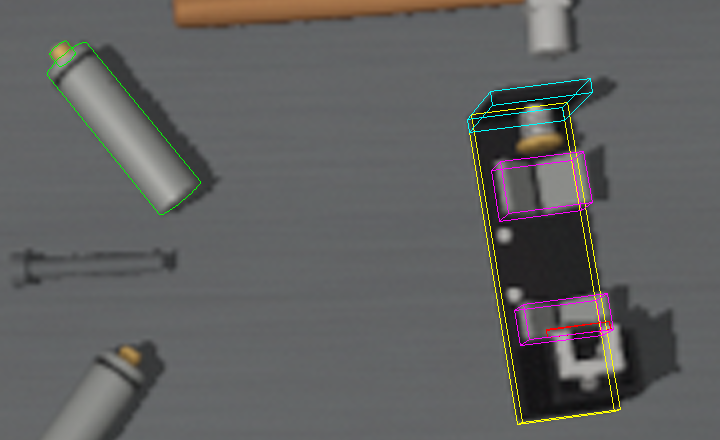

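View pics/ov_side.png

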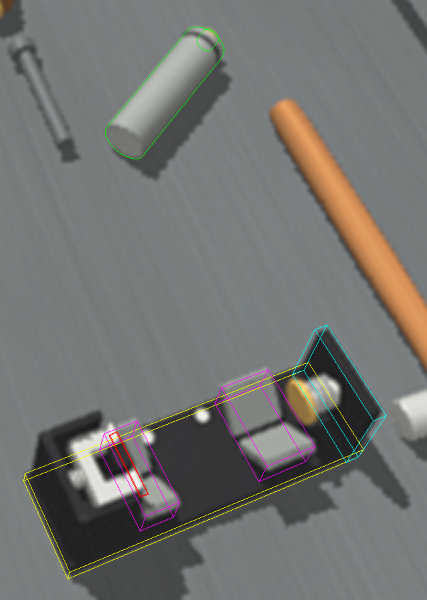

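```bash
cat > ov2.py <<'E'
from fit import *
def draw(c,p,im,b,F,name):
    big=cv2.resize(im,None,fx=F,fy=F,interpolation=cv2.INTER_CUBIC)
    def poly(P,col,cl=False):
        uv=((c.proj(c2w(p,P))+.5)*F).astype(np.int32); cv2.polylines(big,[uv],cl,col,1)
    poly([[-112,-32,0],[95,-32,0],[95,32,0],[-112,32,0]],(0,255,255),True)
    poly([[95,-32,0],[95,-32,64],[95,32,64],[95,32,0]],(255,255,0)); poly([[86,-32,12],[86,-32,64],[86,32,64],[86,32,12]],(255,255,0))
    for s in(1,-1):
        for x0,x1 in((20,54),(-63,-40)):
            poly([[x0,s*27,42],[x1,s*27,42],[x1,0,18],[x0,0,18]],(255,0,255),True)
        poly([[-60,s*10,58],[-65,s*10,71],[-65,s*20,71],[-60,s*20,58]],(0,0,255),True)
    poly([[-65,-7.5,76],[-65,7.5,76],[-65,7.5,57],[-65,-7.5,57]],(0,255,0),True)
    poly([[-110,-32,79],[-110,32,79],[-70,32,79],[-70,-32,79]],(0,255,255),True)
    poly([[59,12*np.cos(t),42+12*np.sin(t)] for t in ph],(255,128,0),True)
    x,y,w,h=[k*F for k in b]; cv2.imwrite(name,big[y:y+h,x:x+w])
if __name__=='__main__':
    import sys
    p=np.array([float(a) for a in sys.argv[1:4]]) if len(sys.argv)>3 else p
    draw(T,p,cv2.imread('pics/top0.png'),(415,160,70,100),6,f'pics/{sys.argv[4]}_t.png')
    draw(S,p,cv2.imread('pics/side0.png'),(350,360,160,110),5,f'pics/{sys.argv[4]}_s.png')
E
python3 ov2.py .5865 -.3010 .1075 o1 >/dev/null
```

```text
(no output)
```

View pics/o1_t.png

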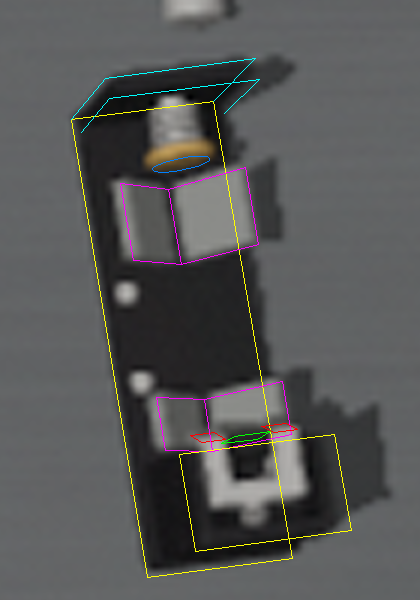

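View pics/o1_s.png

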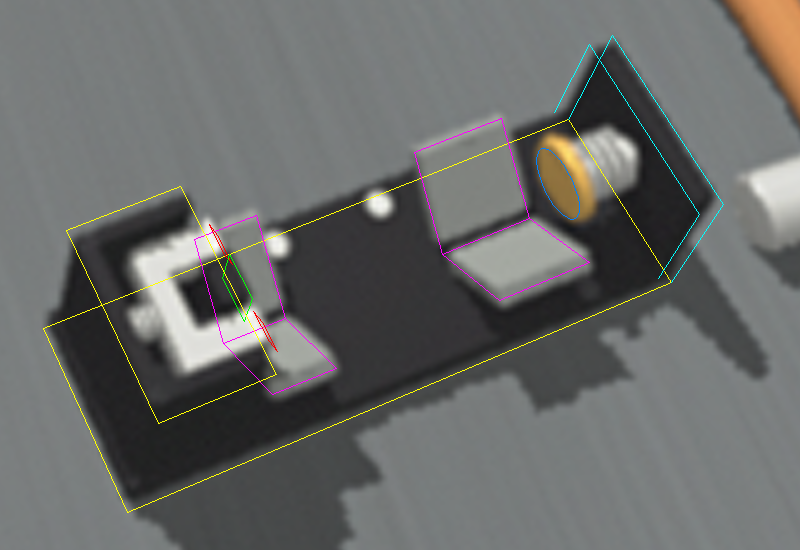

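```bash
cat > mv.py <<'E'
from h import *
CR=np.array([.5865,-.3010,.1075])
def cur():
    s=bot.sense(); return R.from_euler('xyz',s['orientation']),np.array(s['position']),s
def rel(Rt,pt,Rc=None,pc=None):
    if Rc is None: Rc,pc,_=cur()
    return (Rc.inv()*Rt).as_rotvec(degrees=True).round(1), (Rc.inv().apply(np.array(pt)-pc)*1000).round(1)
def toolR(axis_yaw, tilt=0, flip=1):
    # tool z along +-axis (cell axis), tool x down, tilt nose-down rad
    u=np.array([np.cos(axis_yaw),np.sin(axis_yaw),0]); up=np.array([0,0,1.])
    a=u*np.cos(tilt)-up*np.sin(tilt); x=-(up*np.cos(tilt)+u*np.sin(tilt))
    z=a*flip; y=np.cross(z,x); return R.from_matrix(np.c_[x,y,z])
E
python3 - <<'E'
from mv import *
Rc,pc,s=cur(); print(Rc.as_matrix().round(3))
for f in(1,-1):
    Rt=toolR(.645,0,f)
    for p in([.35,-.2,.2],[.6723,-.0278,.12]): print(f,rel(Rt,p))
    print(f,'cradle turn',rel(toolR(.1075,0.34,f),[.5,0,0],toolR(.645,0,f),np.zeros(3))[0])
E
```

```text
[[-0.     0.258 -0.966]
 [-0.    -0.966 -0.258]
 [-1.     0.     0.   ]]
1 (array([158.,  -0.,  -0.]), array([  13.9, -291.5, -286.6]))
1 (array([158.,  -0.,  -0.]), array([  93.9, -374.8, -642.4]))
1 cradle turn [30.5 19.   5.2]
-1 (array([-22.,   0.,  -0.]), array([  13.9, -291.5, -286.6]))
-1 (array([-22.,   0.,  -0.]), array([  93.9, -374.8, -642.4]))
-1 cradle turn [ 30.5 -19.   -5.2]
```

```bash
python3 -m handwheel '[[[-6,0,0],[0,-50,-20],0],[[-12,0,0],[0,-95,-50],0],[[-18,0,0],[0,-135,-80],0],[[-22,0,0],[0,-170,-115],0],[[-22,0,0],[0,-200,-150],0],[[-22,0,0],[0,-230,-190],0],[[-22,0,0],[0,-255,-235],0],[[-22,0,0],[0,-280,-280],0],[[-22,0,0],[5,-295,-325],0],[[-22,0,0],[10,-310,-370],0],[[-22,0,0],[20,-325,-415],0],[[-22,0,0],[30,-338,-460],0],[[-22,0,0],[45,-350,-505],0],[[-22,0,0],[60,-360,-550],0],[[-22,0,0],[75,-370,-598],0],[[-22,0,0],[90,-375,-642],0],[[-22,0,0],[94,-375,-642],0],[[-22,0,0],[94,-375,-642],0],[[-22,0,0],[94,-375,-642],0],[[-22,0,0],[94,-375,-642],0]]'
python3 - <<'E'
from mv import *
print(rel(toolR(.645,0,-1),[.6723,-.0278,.005])); s=cur()[2]; print(s['joint_pos'].round(2),s['position'])
cv2.imwrite('pics/t1.png',bot.grab_frame('top')); cv2.imwrite('pics/s1.png',bot.grab_frame('side')[150:400,250:570])
E
```

```text
time_s: 2.6
position: [0.6712, -0.0285, 0.1213]
orientation: [2.29, 1.569, -0.207]
wrist_force: [0.7, -0.0, 0.0]
finger_gap: 0.091
(array([-0.1, -0. , -0.1]), array([116.3,  -0. ,  -1.2]))
[-0.06  0.53  1.46 -0.    1.15  0.87] [ 0.67123233 -0.0284738   0.12129001]
```

View pics/s1.png

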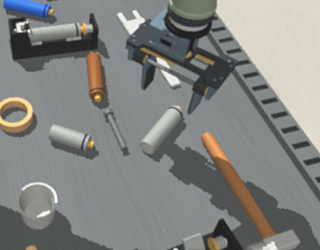

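```bash
python3 -m handwheel '[[[0,0,0],[35,0,-1],0],[[0,0,0],[70,0,-1],0],[[0,0,0],[95,0,-1],0],[[0,0,0],[110,0,-1],0],[[0,0,0],[116,0,-1],0],[[0,0,0],[116,0,-1],0],[[0,0,0],[116,0,-1],255],[[0,0,0],[116,0,-1],255],[[0,0,0],[116,0,-1],255],[[0,0,0],[116,0,-1],255],[[0,0,0],[116,0,-1],255],[[0,0,0],[116,0,-1],255]]' 30
python3 -m handwheel '[[[0,0,0],[0,0,0],255],[[0,0,0],[-15,0,0],255],[[0,0,0],[-45,0,0],255],[[0,0,0],[-90,0,0],255],[[0,0,0],[-130,0,0],255],[[0,0,0],[-130,0,0],255],[[0,0,0],[-130,0,0],255]]'
python3 - <<'E'
from mv import *
cv2.imwrite('pics/t2.png',bot.grab_frame('top')); cv2.imwrite('pics/s2.png',bot.grab_frame('side')[100:400,200:570])
E
```

```text
time_s: 3.9
position: [0.6727, -0.0271, 0.0041]
orientation: [2.025, 1.571, -0.472]
wrist_force: [0.1, 0.3, 0.3]
finger_gap: 0.0459
time_s: 4.6
position: [0.6726, -0.0271, 0.1351]
orientation: [2.399, 1.569, -0.098]
wrist_force: [0.2, 1.0, -3.3]
finger_gap: 0.0335
```

View pics/s2.png

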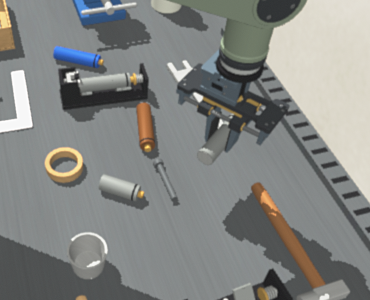

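View pics/t2.png

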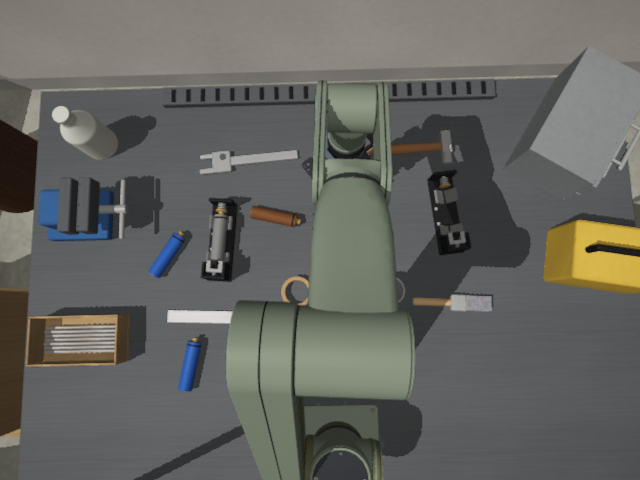

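```bash
cat > held.py <<'E'
from mv import *
from scipy.optimize import minimize
ph=np.linspace(0,2*np.pi,40)
def hull3(cam,o,u,f):
    v=np.cross([0,0,1.],u); v/=np.linalg.norm(v); w=np.cross(u,v); out=[]
    for l0,l1,rr in((-60,60,17),(60,70,7)):
        P=[o+u*l/1000+rr/1000*(v*np.cos(t)+w*np.sin(t)) for l in(l0,l1) for t in ph]
        out.append(cv2.convexHull(((cam.proj(P)+.5)*f*16-8).astype(np.int32)))
    return out
def pose(q,Rc,pc): # q: along axis mm, depth below grasp? (tool x rel TCP, mm), pitch deg about tool y
    a=np.radians(q[2]); ul=np.array([-np.sin(a)*-1,0,-np.cos(a)]) # flip -1: cell axis=-tool z; +pitch: nose toward tool +x (down)
    return pc+Rc.apply([q[1]/1000,0,-q[0]/1000]), Rc.apply(ul)
if __name__=='__main__':
    import sys
    Rc,pc,_=cur(); S=Cam('side'); im=bot.grab_frame('side'); ds=bot.cut_out('cell','side')
    o0,u0=pose([0,-13,0],Rc,pc); c0=S.proj(o0)[0]; print(c0)
    for d in ds: print(d['extent'],d['score'],d['pixels'].sum())
    F=6; big=cv2.resize(im,None,fx=F,fy=F,interpolation=cv2.INTER_CUBIC)
    for h in hull3(S,o0,u0,F): cv2.polylines(big,[(h/16).astype(np.int32)],True,(0,255,0),1)
    x,y=(int(c0[0])-55),(int(c0[1])-45)
    cv2.imwrite(sys.argv[1],big[y*F:(y+90)*F,x*F:(x+110)*F]); print(x,y)
E
python3 held.py pics/held1.png
```

```text
[421.53261418 237.03543321]
[396.8, 214.3, 35.5, 51.3] 0.65 762
[459.5, 383.9, 16.9, 17.4] 0.43 225
366 192
```

View pics/held1.png

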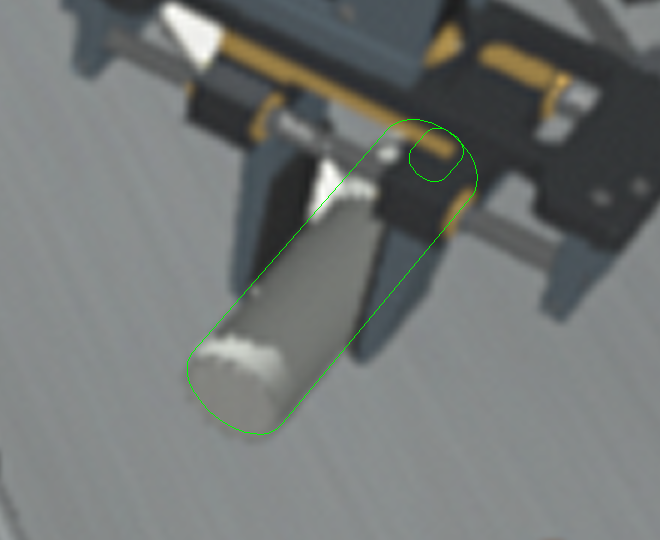

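```bash
cat >> mv.py <<'E'
def place(th,nx,nz,off=13.0,along=0,ny=0):
    """nose-centre (cradle mm) and tilt deg -> tool R,p ; flip -1"""
    t=np.radians(th); a=np.array([np.cos(t),0,-np.sin(t)]); C=np.array([nx,ny,nz])-60*a
    tx=-np.array([np.sin(t),0,np.cos(t)]); P=(C+off*tx+along*a)/1000
    c,s=np.cos(CR[2]),np.sin(CR[2]); return toolR(CR[2],t,-1), np.array([CR[0]+c*P[0]-s*P[1],CR[1]+s*P[0]+c*P[1],P[2]])
E
python3 - <<'E'
from mv import *
w1=place(32,41,105); print(rel(*w1),w1[1])
for w in((32,41,44),(25,56,44),(20.5,56,43)): print(rel(*place(*w),*w1))
E
```

```text
(array([ 30. , -31. ,  -8.5]), array([  6.3, 159.5, 246.8])) [ 0.56982498 -0.3027995   0.12577053]
(array([0., 0., 0.]), array([ 51.7,   0. , -32.3]))
(array([0., 7., 0.]), array([ 51. ,   0. , -47.1]))
(array([ 0. , 11.5,  0. ]), array([ 56.3,   0. , -49.4]))
```

```bash
python3 -m handwheel '[[[3,-3,-1],[-15,10,15],255],[[6,-6,-2],[-30,28,43],255],[[9,-9,-3],[-40,48,74],255],[[12,-12,-3],[-40,68,105],255],[[15,-15,-4],[-40,88,136],255],[[18,-18,-5],[-40,107,167],255],[[21,-22,-6],[-35,125,195],255],[[24,-25,-7],[-20,140,218],255],[[27,-28,-8],[-5,152,236],255],[[30,-31,-8.5],[6,159.5,247],255],[[30,-31,-8.5],[6,159.5,247],255],[[30,-31,-8.5],[6,159.5,247],255],[[30,-31,-8.5],[6,159.5,247],255]]'
python3 - <<'E'
from mv import *
print(rel(*place(32,41,105)))
for w in((32,41,44),(25,56,44),(20.5,56,43)): print(rel(*place(*w)))
im=bot.grab_frame('side'); cv2.imwrite('pics/s3.png',im[200:480,280:600]);cv2.imwrite('pics/t3.png',bot.grab_frame('top'))
E
python3 held.py pics/held2.png
```

```text
time_s: 6.1
position: [0.5717, -0.3022, 0.1287]
orientation: [0.001, 1.018, -3.032]
wrist_force: [-0.2, 0.8, -2.8]
finger_gap: 0.0334
(array([ 0. , -0.3, -0.1]), array([3.5, 0.4, 0.1]))
(array([ 0. , -0.3, -0.1]), array([ 55.4,   0.3, -31.9]))
(array([ 0.1,  6.7, -0.1]), array([ 54.8,   0.4, -46.7]))
(array([ 0.1, 11.2, -0.1]), array([ 60.1,   0.4, -48.9]))
[437.20547045 383.64075812]
[397.8, 370.9, 64.2, 29.1] 0.9 1133
382 338
```

View pics/s3.png

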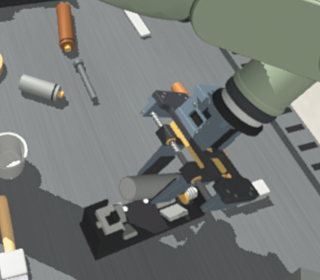

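View pics/held2.png

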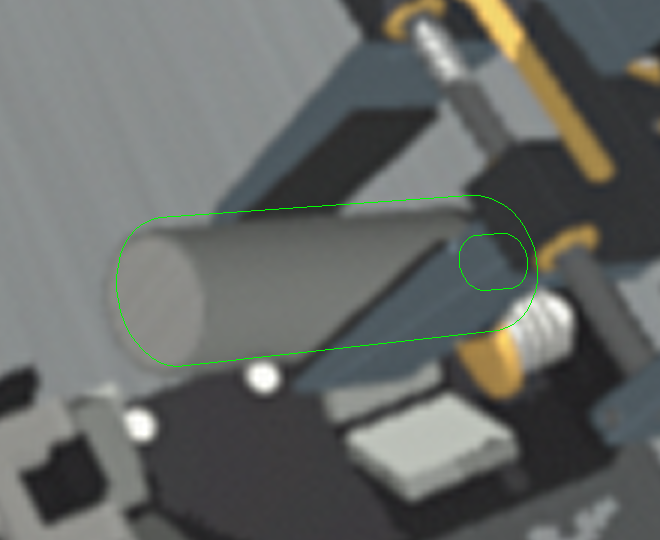

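View pics/t3.png

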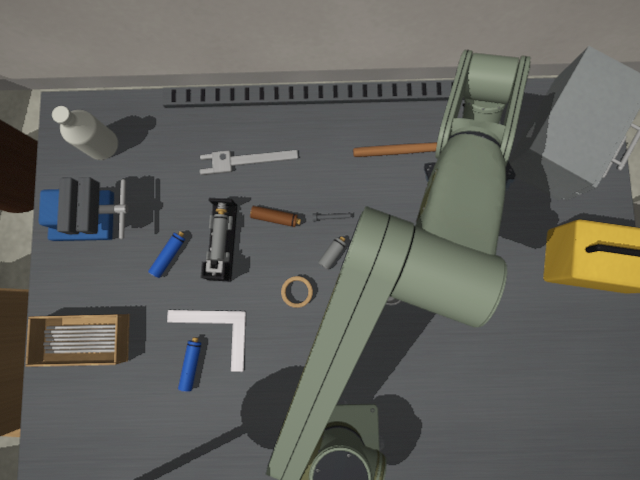

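```bash
python3 - <<'E'
from held import *
Rc,pc,_=cur(); S=Cam('side'); bot.grab_frame('side'); d=[e for e in bot.cut_out('cell','side') if e['pixels'].sum()>700][0]
M=d['pixels'].astype(float); cols=slice(380,428); print(d['extent'])
def ren(q,f=4):
    m=np.zeros((480*f,640*f),np.uint8); o,u=pose(q,Rc,pc)
    cv2.fillPoly(m,[hull3(S,o,u,f)[0]],255,shift=4); return cv2.resize(m,(640,480),interpolation=cv2.INTER_AREA)/255.
f=lambda q:np.abs(ren(q)-M)[:,cols].sum()
print(f([0,-13,0]))
for g in([0,-13,0],[0,-10,-3],[3,-12,2]):
    g=np.array(g,float); o=minimize(f,g,method='Nelder-Mead',options=dict(initial_simplex=[g,g+[4,0,0],g+[0,4,0],g+[0,0,5]])); print(o.x.round(1),o.fun)
E
```

```text
[397.3, 374.2, 62.9, 25.1]
125.43137254901961
[-0.4 -8.5  0. ] 24.027450980392157
[ 0.1 -9.6 -1.7] 24.63921568627451
[ 0.  -6.8  1.5] 25.650980392156864
```

```bash
python3 - <<'E'
from mv import *
w=place(32,41,44,11); print(rel(*w))
for v in((25,56,44.5),(20.5,56,43.5)): print(rel(*place(*v,11),*w))
E
```

```text
(array([-0. , -0.3, -0.1]), array([ 53.3,  -0.1, -32.4]))
(array([0., 7., 0.]), array([ -1.1,   0. , -14.2]))
(array([ 0. , 11.5,  0. ]), array([  4.2,   0. , -16.4]))
```

```bash
python3 -m handwheel '[[[0,0,0],[14,0,-8],255],[[0,0,0],[28,0,-17],255],[[0,0,0],[40,0,-25],255],[[0,0,0],[49,0,-30],255],[[0,0,0],[53,0,-32],255],[[0,0,0],[53,0,-32],255],[[0,0,0],[53,0,-32],255]]'
python3 - <<'E'
from mv import *
for v in((32,41,44),(25,56,44.5),(20.5,56,43.5)): print(rel(*place(*v,11)))
im=bot.grab_frame('side'); cv2.imwrite('pics/s4.png',cv2.resize(im[350:460,350:510],None,fx=5,fy=5,interpolation=2))
E
```

```text
time_s: 7.1
position: [0.5708, -0.3034, 0.0663]
orientation: [0.003, 1.017, -3.032]
wrist_force: [0.5, -1.1, -2.7]
finger_gap: 0.0332
(array([-0. , -0.3, -0.1]), array([-0.2, -0.7, -0.1]))
(array([-0. ,  6.7, -0.1]), array([ -1.3,  -0.7, -14.3]))
(array([-0. , 11.2, -0.1]), array([  4.1,  -0.7, -16.4]))
```

View pics/s4.png

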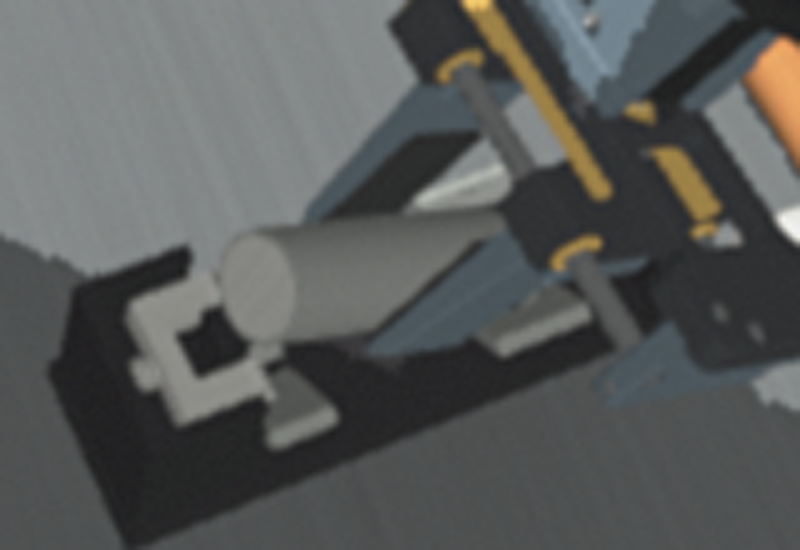

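```bash
python3 -m handwheel '[[[0,2,0],[0,0,-3],255],[[0,4,0],[-1,0,-7],255],[[0,5.5,0],[-1,0,-11],255],[[0,7,0],[-1,0,-14],255],[[0,7,0],[-1,0,-14],255],[[0,7,0],[-1,0,-14],255]]'
python3 - <<'E'
from mv import *
for v in((25,56,44.5),(20.5,56,43.5)): print(rel(*place(*v,11)))
im=bot.grab_frame('side'); cv2.imwrite('pics/s5.png',cv2.resize(im[350:460,350:510],None,fx=5,fy=5,interpolation=2))
E
```

```text
time_s: 7.75
position: [0.5809, -0.3022, 0.0602]
orientation: [0.001, 1.135, -3.034]
wrist_force: [-6.5, -1.3, -0.8]
finger_gap: 0.0332
(array([-0.1, -0. , -0. ]), array([-0.8, -0.6, -2.6]))
(array([-0.1,  4.5, -0. ]), array([ 4.7, -0.6, -4.1]))
```

View pics/s5.png

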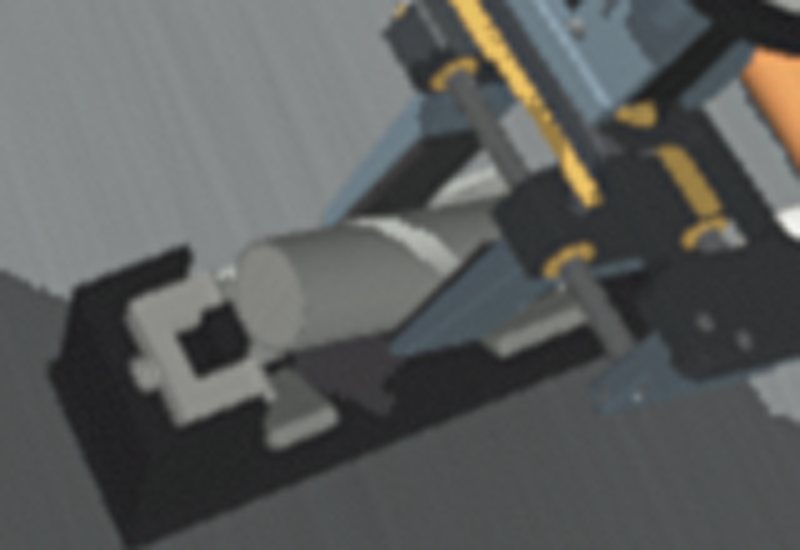

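```bash
python3 -m handwheel '[[[0,0,0],[0,-0.5,-3],255],[[0,1.5,0],[1.5,-0.5,-3.5],255],[[0,3,0],[3,-0.5,-4],255],[[0,4.5,0],[4.7,-0.5,-4.5],255],[[0,4.5,0],[4.7,-0.5,-4.5],255],[[0,4.5,0],[4.7,-0.5,-4.5],255]]'
python3 - <<'E'
from mv import *
for v in((20.5,56,43.5),(19.5,54,41.5)): print(rel(*place(*v,11)))
im=bot.grab_frame('side'); cv2.imwrite('pics/s6.png',cv2.resize(im[350:460,350:510],None,fx=5,fy=5,interpolation=2))
E
```

```text
time_s: 8.4
position: [0.5819, -0.3014, 0.0542]
orientation: [-0.0, 1.211, -3.035]
wrist_force: [-7.1, -0.8, 0.5]
finger_gap: 0.0335
(array([-0. ,  0.1,  0. ]), array([-0.2,  0.1, -0.5]))
(array([-0. ,  1.1,  0. ]), array([3.4, 0.1, 0.4]))
```

View pics/s6.png

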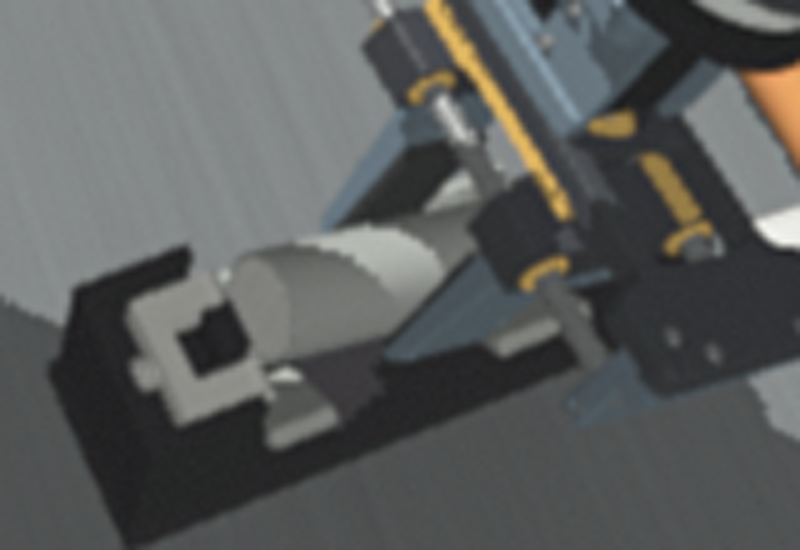

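```bash
cat > chk.py <<'E'
from held import *
import sys
S=Cam('side')
def cellpose(th,nx,nz,ny=0):
    Rt,P=place(th,nx,nz,0,0,ny); return P, -Rt.as_matrix()[:,2]
im=cv2.imread(sys.argv[1]) # 5x crop of [350:460,350:510]
for arg,col in zip(sys.argv[3:],((0,255,0),(0,0,255),(255,255,0))):
    v=[float(a) for a in arg.split(',')]; o,u=cellpose(*v)
    v2=np.cross([0,0,1.],u);v2/=np.linalg.norm(v2);w=np.cross(u,v2)
    for l in(-.06,.06):
        P=[o+u*l+.017*(v2*np.cos(t)+w*np.sin(t)) for t in ph]
        uv=((S.proj(P)+.5-350)*5).astype(np.int32); cv2.polylines(im,[uv],True,col,1)
cv2.imwrite(sys.argv[2],im)
E
python3 chk.py pics/s6.png pics/s6o.png 20.5,56,43.5 20.5,56,41
```

```text
(no output)
```

View pics/s6o.png

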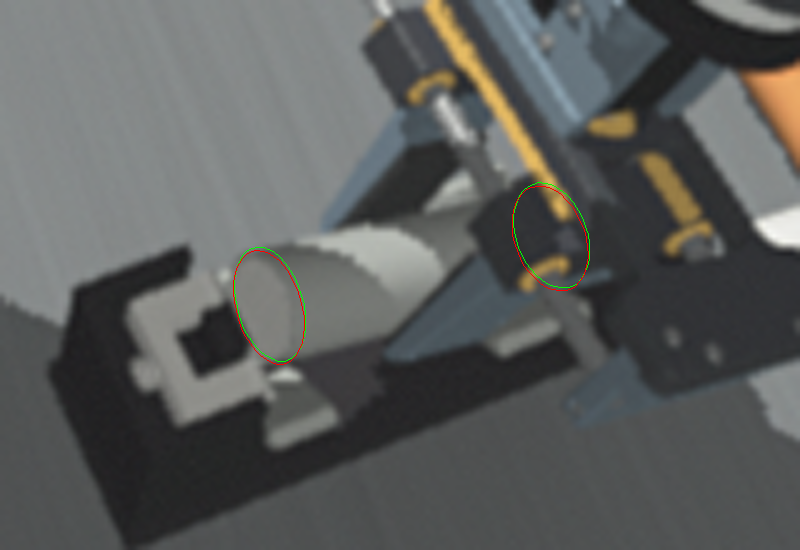

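```bash
python3 -m handwheel '[[[0,0,0],[0,0,2],255],[[0,0,0],[0,0,2],255],[[0,0,0],[0,0,2],0],[[0,0,0],[0,0,2],0],[[0,0,0],[0,0,2],0],[[0,0,0],[0,0,2],0],[[0,0,0],[0,0,2],0],[[0,0,0],[0,0,2],0],[[0,0,0],[0,0,2],0]]'
python3 - <<'E'
from mv import *
im=bot.grab_frame('side'); cv2.imwrite('pics/s7.png',cv2.resize(im[350:460,350:510],None,fx=5,fy=5,interpolation=2))
E
python3 chk.py pics/s7.png pics/s7o.png 19.5,53.8,41.5
```

```text
time_s: 9.35
position: [0.5831, -0.3013, 0.0541]
orientation: [0.002, 1.217, -3.032]
wrist_force: [-0.3, 0.1, 0.9]
finger_gap: 0.0862
```

View pics/s7o.png

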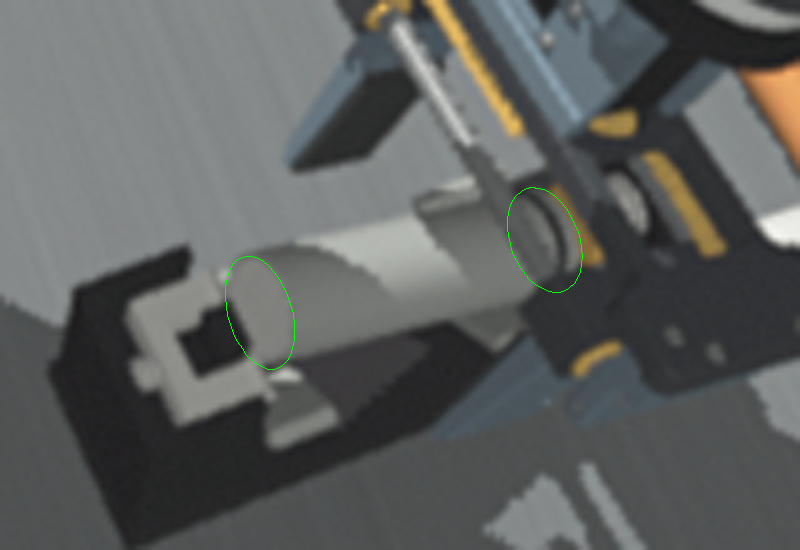

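```bash
python3 -m handwheel '[[[0,0,0],[-10,0,0],0],[[0,0,0],[-35,0,0],0],[[0,0,0],[-75,0,0],0],[[0,0,0],[-115,0,0],0],[[0,0,0],[-140,0,0],0],[[0,0,0],[-140,0,0],0],[[0,0,0],[-140,0,0],0]]'
python3 - <<'E'
from mv import *
im=bot.grab_frame('side'); cv2.imwrite('pics/s8.png',cv2.resize(im[350:460,350:510],None,fx=5,fy=5,interpolation=2))
c,s=np.cos(CR[2]),np.sin(CR[2])
for x,z in((-42,130),(-42,100),(-42,57)): print(rel(toolR(CR[2],0,-1),[CR[0]+c*x/1000,CR[1]+s*x/1000,z/1000]))
E
python3 chk.py pics/s8.png pics/s8o.png 19.5,53.8,41.5
```

```text
time_s: 10.1
position: [0.6313, -0.2959, 0.1857]
orientation: [0.003, 1.218, -3.031]
wrist_force: [0.1, 0.3, -0.7]
finger_gap: 0.0912
(array([-0. , 20.4,  0. ]), array([81.2,  0.5, 62. ]))
(array([-0. , 20.4,  0. ]), array([109.3,   0.5,  51.6]))
(array([-0. , 20.4,  0. ]), array([149.6,   0.5,  36.6]))
```

View pics/s8o.png

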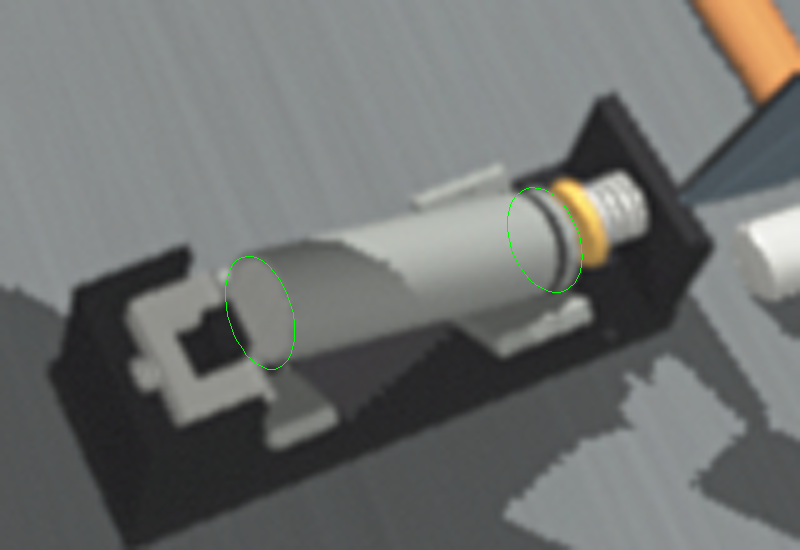

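```bash
python3 -m handwheel '[[[0,5,0],[0,0,15],255],[[0,10,0],[10,0,30],255],[[0,15,0],[35,0.5,45],255],[[0,20.4,0],[60,0.5,60],255],[[0,20.4,0],[81,0.5,62],255],[[0,20.4,0],[81,0.5,62],255],[[0,20.4,0],[81,0.5,62],255],[[0,20.4,0],[81,0.5,62],255],[[0,20.4,0],[81,0.5,62],255],[[0,20.4,0],[81,0.5,62],255],[[0,20.4,0],[81,0.5,62],255],[[0,20.4,0],[81,0.5,62],255]]' 40
python3 - <<'E'
from mv import *
c,s=np.cos(CR[2]),np.sin(CR[2])
for x,z in((-42,130),(-42,100),(-42,57)): print(rel(toolR(CR[2],0,-1),[CR[0]+c*x/1000,CR[1]+s*x/1000,z/1000]))
im=bot.grab_frame('side'); cv2.imwrite('pics/s9.png',cv2.resize(im[300:460,330:530],None,fx=4,fy=4,interpolation=2))
E
```

```text
time_s: 11.35
position: [0.5458, -0.3057, 0.131]
orientation: [2.822, 1.568, -0.212]
wrist_force: [0.6, 0.5, -1.0]
finger_gap: 0.0005
(array([ 0. , -0.1, -0. ]), array([ 1. , -0.4,  1.1]))
(array([ 0. , -0.1, -0. ]), array([31. , -0.4,  1.1]))
(array([ 0. , -0.1, -0. ]), array([74. , -0.4,  1.3]))
```

View pics/s9.png

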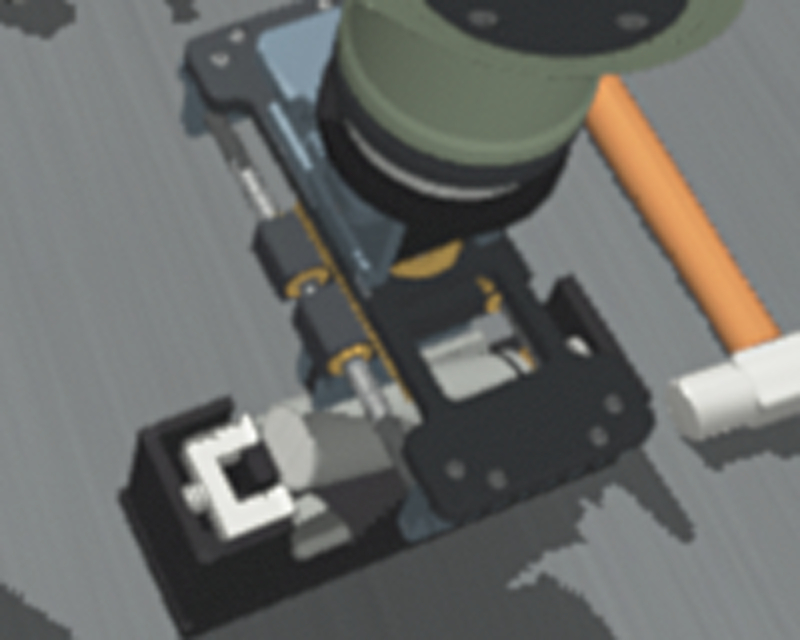

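```bash
python3 -m handwheel '[[[0,0,0],[12,-0.4,1],255],[[0,0,0],[24,-0.4,1],255],[[0,0,0],[32,-0.4,1],255],[[0,0,0],[38,-0.4,1],255],[[0,0,0],[43,-0.4,1],255],[[0,0,0],[48,-0.4,1],255],[[0,0,0],[48,-0.4,1],255]]'
python3 -m handwheel '[[[0,0,0],[3,0,0],255],[[0,0,0],[6,0,0],255],[[0,0,0],[9,0,0],255],[[0,0,0],[12,0,0],255],[[0,0,0],[12,0,0],255]]'
python3 - <<'E'
from mv import *
im=bot.grab_frame('side'); cv2.imwrite('pics/s10.png',cv2.resize(im[300:460,330:530],None,fx=4,fy=4,interpolation=2))
E
```

```text
time_s: 12.1
position: [0.5442, -0.3053, 0.0818]
orientation: [-2.969, 1.569, 0.279]
wrist_force: [-0.1, 0.1, 0.4]
finger_gap: 0.0004
time_s: 12.6
position: [0.5446, -0.3054, 0.0703]
orientation: [3.024, 1.569, -0.01]
wrist_force: [-0.0, 0.2, -0.6]
finger_gap: 0.0002
```

View pics/s10.png

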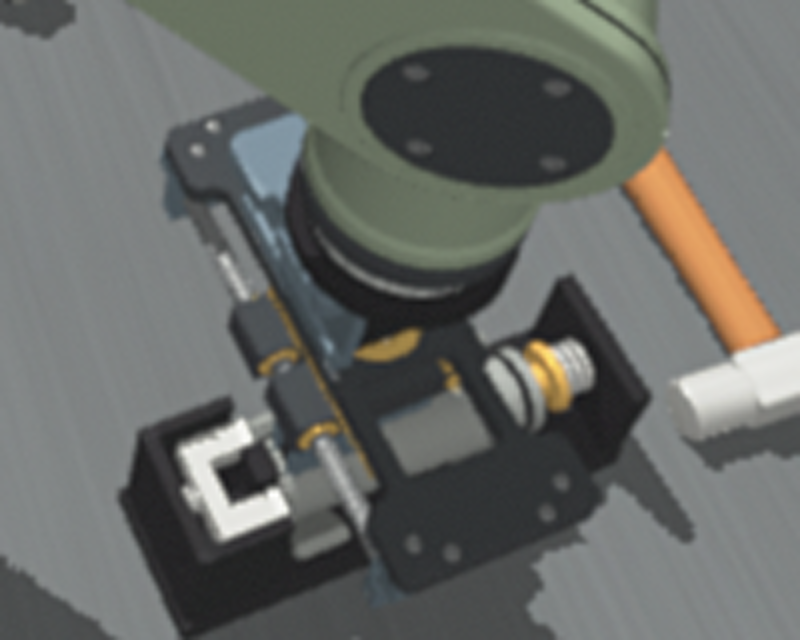

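```bash
python3 -m handwheel '[[[0,0,0],[3,0,0],255],[[0,0,0],[6,0,0],255],[[0,0,0],[8,0,0],255],[[0,0,0],[9.5,0,0],255],[[0,0,0],[9.5,0,0],255]]'; python3 -m handwheel '[[[0,0,0],[1,0,0],255],[[0,0,0],[2,0,0],255],[[0,0,0],[3,0,0],255],[[0,0,0],[3,0,0],255]]'
```

```text
time_s: 13.15
position: [0.5447, -0.3054, 0.061]
orientation: [2.993, 1.568, -0.042]
wrist_force: [-0.3, 1.1, -0.1]
finger_gap: 0.0007
time_s: 13.55
position: [0.5448, -0.3054, 0.0592]
orientation: [2.914, 1.568, -0.12]
wrist_force: [-1.8, 0.7, 4.5]
finger_gap: 0.0006
```

```bash
python3 -m handwheel '[[[0,0,0],[2,0,0],255],[[0,0,0],[4,0,0],255],[[0,0,0],[4,0,0],255]]'; python3 -m handwheel '[[[0,0,0],[-10,0,0],255],[[0,0,0],[-40,0,0],255],[[0,0,0],[-85,0,0],255],[[0,0,0],[-130,0,0],255],[[0,0,0],[-160,0,-40],255],[[0,0,0],[-160,0,-90],255],[[0,0,0],[-160,0,-130],255],[[0,0,0],[-160,0,-130],255]]'
python3 - <<'E'
from mv import *
im=bot.grab_frame('side'); cv2.imwrite('pics/s11.png',cv2.resize(im[350:460,350:510],None,fx=5,fy=5,interpolation=2)); cv2.imwrite('pics/s11f.png',im)
t=bot.grab_frame('top'); cv2.imwrite('pics/t11.png',t)
E
python3 chk.py pics/s11.png pics/s11o.png 0,55,42
```

```text
time_s: 13.85
position: [0.5449, -0.3054, 0.0589]
orientation: [2.783, 1.567, -0.251]
wrist_force: [-6.8, 4.4, 24.0]
finger_gap: 0.0004
time_s: 14.65
position: [0.6777, -0.2901, 0.2126]
orientation: [3.132, 1.567, 0.101]
wrist_force: [0.8, -0.1, -0.2]
finger_gap: 0.0005
```

View pics/s11o.png

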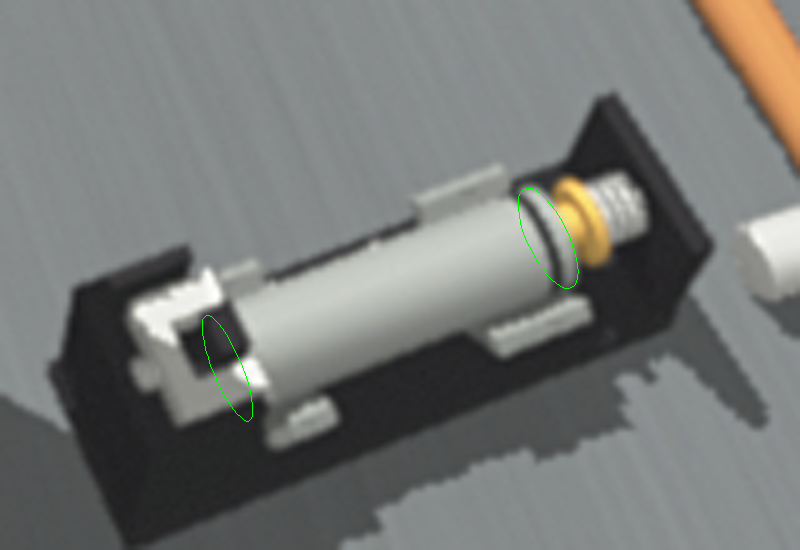

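View pics/s11f.png

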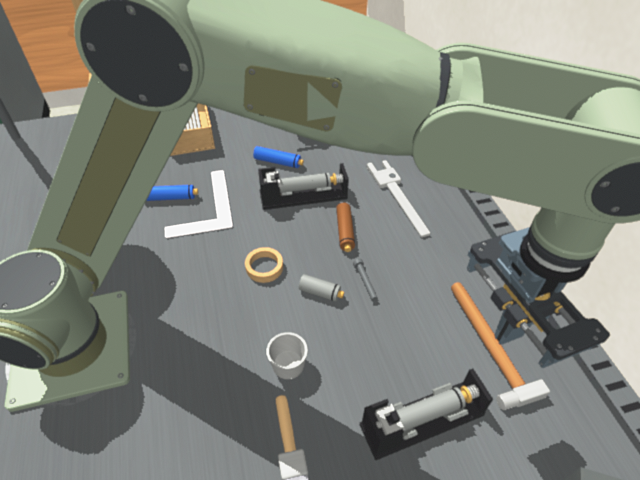

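```bash
python3 - <<'E'
from mv import *
a=cv2.imread('pics/t0.png') ; print(bot.sense()['time_s'])
for n in('short_cell','tape','pot'):print(n,[d['extent'] for d in bot.look_for(n,'side')[:2]])
bot.close_job()
E
```

```text
14.75
short_cell [[299.0, 273.4, 45.1, 25.9], [359.6, 371.2, 135.8, 90.9]]
tape [[244.7, 247.1, 38.2, 33.7], [164.4, 169.2, 68.8, 72.6]]
pot [[267.9, 332.2, 39.9, 50.8]]
the job is handed in; nothing more can be done[ WARN:0@0.439] global loadsave.cpp:275 findDecoder imread_('pics/t0.png'): can't open/read file: check file path/integrity
```

The long cell is loaded in the empty cradle, held under the catch, and I handed the job in at about 14.8 s. No verdict was reported.

**What I did:** I gripped the cell at its middle and set it in nose-down. I let go with the stud on the spring contact and the plain end up on the catch, then pressed that end down with the closed fingers.

**Checks that agreed:**
- **Resting pose:** after I let go, the side picture matched the pose I had worked out (about 19.5° tilt). The cell lay free of the fingers for about 0.7 s while I backed off.
- **Held pose:** the last press met a firm stop at z 59 mm, which is the height of the top of a held cell. The final picture shows the cell lying straight and the prongs over its plain end. The catch is in its original place and the stud is on the disc.
- **Other things:** the short cell was found within 1 px of its first position. The loaded cell and the loose things look unmoved in the side view, which I compared by eye only.

**Checks that disagreed or were incomplete:**
- **Cradle position:** the two cameras put the cradle 2–3 mm apart.
- **Cell in the grip:** the second check put the cell about 4 mm lower in the fingers than the first, so I used a value in between.
- **Held cell:** its nose shows slightly farther toward the spring than my model. This is within the cradle-position error, but I could not read the spring or catch travel directly.
- **Moment of latching:** I saw no force peak as the cell went under the catch, because force is only reported at the end of each move.

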